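# Set the funnel holder's collar on the shaft flat

### The job

On the low white stand the funnel holder's aluminium collar sits loose on its upright steel shaft. Turn the collar so that its set screw squarely faces the flat milled on the shaft, then press the screw's black lever down until the screw is firmly tight on that flat. Do it gently: never lean on the lever with more than 25 N, and leave the other things on the bench where they are.

Things in the scene. Friction and masses are not known exactly. Their poses are not given: they have to be found in the camera images.
- stand: Fixed stand: white base plate 150 x 110 x 14 mm with an upright steel shaft at its centre. Origin: centre of the underside, on the shaft's axis; x along the 150 mm side, z up.
- shaft_top (a point): Centre of the shaft's top end, 112 mm above the bench; axes as the stand's. The shaft is 30 mm thick, never moves, and is D-shaped: one flat, 9 mm from its axis, along its whole upper part. The flat's direction is NOT reported: its outward normal lies within 0.6 rad either side of the stand's +x; see it at the D-shaped end or find it by feel.
- collar_grip (a point): Point on the shaft's axis, 80 mm above the bench, to grip the collar at. The collar: aluminium disc 60 mm across, 62 to 92 mm above the bench; it only turns about the shaft (stiff, 0.25 N m, stays where left). Axes turn with it: x out along the set screw, z up. Its +y and -y sides are free for the fingers; at -x it carries an arm and a wire hoop out to 122 mm, 66 to 74 mm above the bench.
- collar (a joint): Turn of the collar (rad), counterclockwise from above positive; 0 = the set screw faces the stand's +x. Starts between 1.05 and 1.45, so it must be turned clockwise to bring the screw to the flat. Range -1.7 to 1.7.
- lever (a joint): Turn of the set screw's lever (rad): 0 = raised 33 degrees; grows as pressed down about the screw's axis; level at 0.57; end stop 0.85. Friction 0.2 N m, stays where left. Drives the tip inwards 13 mm per rad. Let go after a firm press it stands at about 0.59 if square on the flat, less if off square (0.55 at 0.3, 0.52 at 0.4, 0.46 at 0.55 rad off), 0.11 to 0.2 on the round.
- lever_end (a point): Outer end of the lever, on its centre line, 65 mm from the screw's axis and 54.5 mm out (collar's x) from the shaft's axis; turns with the lever. The black lever lies on the +y side of a round boss (17 mm thick, out to 48 mm, axis 78 mm above the bench), fills 48 to 61 mm along the collar's x, is 10 mm wide (16 mm at its end) and 7 to 9 mm thick.
- screw: The set screw's tip, hidden in the collar: a steel pin with a flat face 5 mm wide; origin: centre of that face, 16.4 mm from the shaft's axis with the lever at 0; x outwards. With the tip lowered between the flat's edges the collar still turns, up to a stiffer stop each side, alike on both sides of the flat's middle; turned on past it, the flat pushes tip and lever back.
- spare_nut: Bystander: steel nut, 18 mm across, 12 mm tall, standing on a corner of the stand's base plate; origin under its centre.
- dust_cap: Bystander: black cap, 16 mm across, 10 mm tall, standing on a corner of the stand's base plate; origin under its centre.
- amber_bottle_a: Bystander: dark brown bottle, 68 mm across, 142 mm tall; origin under its centre.
- amber_bottle_b: Bystander: second dark brown bottle, same size.
- glass_bottle: Bystander: clear bottle with a blue cap, 80 mm across, 170 mm tall; origin under its centre.
- tip_box: Bystander: pipette tip box, 85 x 120 x 60 mm; origin under its centre.
- filter_cup: Bystander: white open cup, 56 mm across, 70 mm tall; origin under its centre.
- tube_rack: Bystander: red wire tube rack with three tubes, 106 x 206 mm, 113 mm tall; origin under its centre.

How it is judged:
By the outcome, as a careful person would: the job done as asked, in the order asked, and still so for the second after the job is handed in, with the robot touching nothing.
It also fails if it takes over 67 s, if anything falls off the work surface, if the arm or the gripper's body presses on something with over 40 N, if the wrist force passes 120 N, or if a joint passes its speed limit or range.

### The arm

A 6-joint arm with a two-finger parallel gripper is mounted at the origin on the work surface. World frame = base frame: x ahead of the robot, y to its left, z up, the work surface at z = 0. Lengths are in m, angles in degrees, forces in N, time in s.
With the tool pointing down it reaches from about 0.4 to 0.825 m from the base axis. Payload 7 kg.
Tool frame: the origin (TCP) lies midway between the tips of the shut fingers; the grasp point (between the pads) lies 19 mm behind it; z points along the fingers, y is the line along which they close (so a half turn about z gives the same grasp; the last joint's range is limited). The gripper opens to 88 mm and grips with 3 to 60 N. Pads are 19 mm wide; open, the fingers measure 130 mm over their backs; the gripper's body (78 mm by 193 mm) begins 47 mm behind the grasp point.
Start: joints at [90.934, 20.546, 0.682, 0, -70.136, -16.507], TCP at [0.181, 0.65, 0.227] pointing down, gripper open.
Joint ranges: [-176.03, 176.03], [-82.01, 121.73], [-58.28, 71.71], [-173.87, 95.51], [-174.79, -0.11], [-173.66, 173.66]. Speed limits (degrees/s): [136.94, 136.94, 172.46, 180, 180, 180].

### API

Orientations are given as [roll, pitch, yaw] about the fixed x, y, z axes, in that order (R = Rz(yaw) Ry(pitch) Rx(roll)).
In Python, from plant import ctrl, viewer, close_job gives the robot as it stands. The module is installed in compiled form; this text tells all that it offers.
- The arm moves only by the tool step_arm, never from a script. Its argument "moves" is a list that holds one entry, the list of rows, each a list of 5 numbers: the shift along the world's x, y, z in cm, then the turn about the world's z in rad, then the finger opening in cm, from 0 to 8.76. In form: [[[tx, ty, tz, twist, grip], ...]]. A call has 1 to 10 rows; each row shifts and turns the commanded pose from where the row before left it; what a row does not reach is not made up. A row lasts 1/10 s, in which the tool goes at most 50 mm and 8.59 degrees, less where a joint would pass 70% of its speed; a pose out of reach is approached as far as the arm can. A call with a gripper value outside its range is refused whole. The fingers move at their own pace and stop on an object; the grip force is fixed at half the most. Time passes only in rows, so rows that do not move let the fingers close. It gives the time, the measured TCP pose, the force, the opening and the grip force at its end, in the units of the state.
- ctrl.get_obs(): the state, without advancing time (a new reading comes with each control period).
- viewer.snapshot(name): name is "side" or "top"; returns (picture, depth): 384x512x3 uint8, blue, green, red; 384x512 float32, m along the optical axis (not along the pixel's ray), 0 where there is no reading.
- viewer.camera_info(name): a dict with "camera_matrix" (3x3 intrinsics, pixels), "eye" and "orientation" of the camera in the world. Camera axes: x right, y down, z forward; pixel columns grow to the right and rows downward; lengths in m; the calibration is good to about 2 mm. A picture is of the moment at which its call begins. camera_info takes no time and is no camera call.
- close_job(): hands the job in; it is judged then, once.
The state is a dict: "clock": time; "joint_pos": joint angles; "qvel": joint speeds; "tau": joint torques, N m; "tool_pos": TCP position; "orientation": TCP orientation; "force": force on the tool from outside, world axes, zero at the start; "moment": the same for the moment, N m; "opening": finger opening in m; "gripper_force": force on a finger pad.
Only numpy, scipy, OpenCV 4.12 (cv2) and the standard library are available. Lean on these libraries where they do the work, as an engineer would, in place of code of your own. Each camera call takes 0.05 s, during which the arm holds its last target. There are 200 camera calls.

## Working session

There is one attempt and no reset: what is moved stays moved. The work goes in short steps, Python scripts to look and compute and a tool call to move; the robot and the scene stay as the last step left them, time stands still between calls to the robot, and variables do not carry over. Pictures are saved under pics/ and viewed, at most 10 in all, crops included, and the job is handed in when it is done.

Besides the shell and the picture viewer there is one more tool, called after "Request:" as name(argument=value, ...), one argument or row to a line, values as JSON. step_arm: Moves the arm, as the interface text tells. Its arguments: {"type":"object","properties":{"moves":{"type":"array","items":{"type":"array","items":{"type":"array","items":{"type":"number"}}}}},"required":["moves"]}

```bash
mkdir -p pics
cat > h.py <<'E'
import numpy as np, cv2
from plant import ctrl, viewer, close_job
from scipy.spatial.transform import Rotation as R
def cam(n):
    i=viewer.camera_info(n); K=np.array(i["camera_matrix"]); o=np.array(i["orientation"],float)
    Rm=o if o.shape==(3,3) else R.from_euler('xyz',o,degrees=True).as_matrix()
    return K,np.array(i["eye"]),Rm
def cloud(n,d):
    K,e,Rm=cam(n); v,u=np.mgrid[:d.shape[0],:d.shape[1]]
    p=np.stack([(u-K[0,2])/K[0,0]*d,(v-K[1,2])/K[1,1]*d,d],-1)
    return p@Rm.T+e
def proj(n,P):
    K,e,Rm=cam(n); q=(np.atleast_2d(P)-e)@Rm; q=q@K.T; return q[:,:2]/q[:,2:]
E
python3 - <<'E'
from h import *
for n in("top","side"):
    print(viewer.camera_info(n))
    im,d=viewer.snapshot(n); cv2.imwrite(f"pics/{n}0.png",im); np.save(f"{n}0.npy",d)
print(ctrl.get_obs())
E
```

```text
{'camera_matrix': array([[392.00652884,   0.        , 256.35057345],
       [  0.        , 392.00652884, 195.06108621],
       [  0.        ,   0.        ,   1.        ]]), 'eye': array([0.34517436, 0.00524543, 1.27939752]), 'orientation': array([-170.0665007 ,    0.20235526,  -89.62552819])}
{'camera_matrix': array([[369.77644393,   0.        , 255.66483407],
       [  0.        , 369.77644393, 191.82058305],
       [  0.        ,   0.        ,   1.        ]]), 'eye': array([0.4982435 , 0.74156234, 0.71478692]), 'orientation': array([-129.68515513,    1.21226949, -177.49426683])}
{'clock': 0.1, 'joint_pos': array([ 9.09341575e+01,  2.05876460e+01,  6.38376536e-01, -1.72342336e-02,
       -7.01360520e+01, -1.65077037e+01]), 'qvel': array([ 0.01501679, -0.12721973,  0.12877093, -0.00042728, -0.04162564,
        0.05452413]), 'tau': array([-2.98324048e-03, -5.84165704e+01,  2.93752491e+01,  7.01560423e+00,
        1.01923183e-02, -5.23477411e-05]), 'tool_pos': array([0.18112341, 0.64978488, 0.22570949]), 'orientation': array([ 1.79913591e+02, -8.71147344e-03, -1.55794077e+01]), 'force': array([ 0.68949411, -0.03742693, -0.50229146]), 'moment': array([-0.0362476 , -0.00265443,  0.00822549]), 'gripper_force': 0.0, 'opening': 0.08777064224436397}
```

View pics/top0.png

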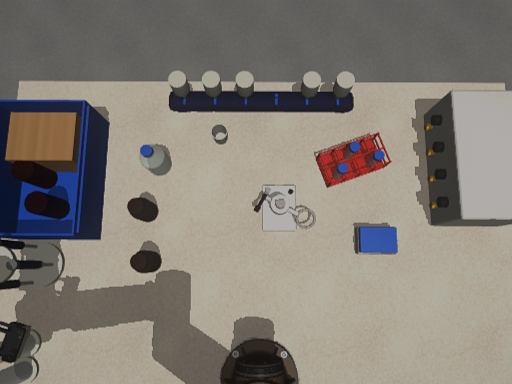

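View pics/side0.png

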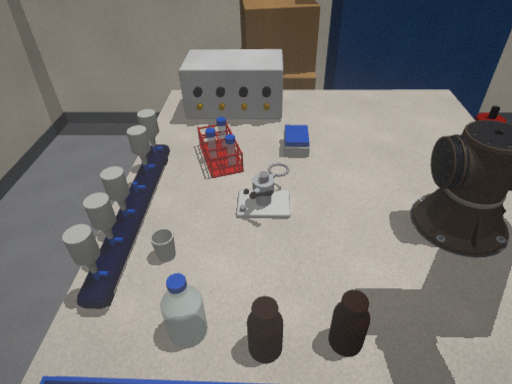

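The top view shows the stand at about (280,207), with the hoop right at (304,216) and the lever left at (261,202), so the stand's +x points roughly up the image (world +x). Next I'll zoom in and measure.

Run:
```python
from h import *
out=[]
for n,(u0,v0,w,h) in {"top":(240,172,84,72),"side":(225,155,84,72)}.items():
    im=cv2.imread(f"pics/{n}0.png"); d=np.load(f"{n}0.npy")
    out.append(cv2.resize(im[v0:v0+h,u0:u0+w],None,fx=4.7,fy=4.7,interpolation=cv2.INTER_CUBIC))
    P=cloud(n,d)[v0:v0+h,u0:u0+w]; c=im[v0:v0+h,u0:u0+w].astype(int)
    z=P[...,2]; 
    m=(abs(z-.014)<.004)&(c.min(-1)>150)
    q=P[m][:,:2].astype(np.float32); print(n,"plate",m.sum(),cv2.minAreaRect(q), q.mean(0))
    for lo,hi,nm in((.108,.116,"shaft"),(.089,.096,"collar"),(.0625,.078,"hoop")):
        m=(z>lo)&(z<hi); q=P[m]
        if len(q): print(nm,m.sum(),q.mean(0),np.median(q,0),cv2.minAreaRect(q[:,:2].astype(np.float32)))
    m=(c.max(-1)<45)&(z>.06); q=P[m]; print("black",np.round(q[::3],3).tolist())
cv2.imwrite("pics/crop0.png",np.hstack(out))
```

```text
top plate 741 ((0.5252892374992371, -0.06236782670021057), (0.14564181864261627, 0.10389886051416397), 0.4923144280910492) [ 0.51209795 -0.06207053]
shaft 81 [ 0.52092675 -0.04797476  0.11129585] [ 0.52269553 -0.06053074  0.11135974] ((0.5147086977958679, -0.029488690197467804), (0.022792138159275055, 0.09623293578624725), 15.171366691589355)
collar 193 [ 0.52522201 -0.05619656  0.09167944] [ 0.52565158 -0.05582984  0.09156607] ((0.5327109098434448, -0.0483885183930397), (0.08770014345645905, 0.057393886148929596), 61.195682525634766)
hoop 195 [ 0.48934262 -0.12664839  0.07258498] [ 0.49683886 -0.12714237  0.07266192] ((0.4940665662288666, -0.09182119369506836), (0.1611759066581726, 0.060738977044820786), 78.10701751708984)
black [[0.558, -0.01, 0.084], [0.555, -0.016, 0.085], [0.548, -0.01, 0.09], [0.546, -0.01, 0.081], [0.541, -0.01, 0.09], [0.535, -0.001, 0.093], [0.531, -0.004, 0.094], [0.525, 0.003, 0.097], [0.521, 0.003, 0.101], [0.518, 0.006, 0.103], [0.514, 0.009, 0.107], [0.511, 0.015, 0.107], [0.51, 0.005, 0.11], [0.508, 0.008, 0.105], [0.504, 0.008, 0.114]]
side plate 728 ((0.5263892412185669, -0.05741151422262192), (0.147550567984581, 0.10785084217786789), 1.2511624097824097) [ 0.5107511  -0.04939773]
shaft 85 [ 0.51998335 -0.04012848  0.11176238] [ 0.52070408 -0.05256863  0.11203723] ((0.5187051296234131, -0.02651812508702278), (0.023608509451150894, 0.09802504628896713), 9.743351936340332)
collar 198 [ 0.52887185 -0.04578047  0.09252286] [ 0.53234153 -0.04670613  0.09269308] ((0.5301042199134827, -0.0395231656730175), (0.09170134365558624, 0.05840490385890007), 80.68021392822266)
hoop 180 [ 0.50779143 -0.1251261   0.07326048] [ 0.49867556 -0.12767247  0.07348712] ((0.5343398451805115, -0.13572366535663605), (0.15136690437793732, 0.22593733668327332), 24.37215805053711)
black []
```

View pics/crop0.png

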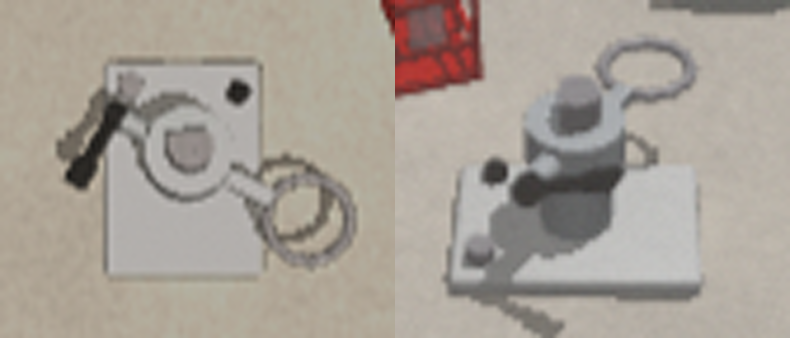

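The crop shows the D end at about crop pixel (188,148), the hoop centre at (312,221), and the nut and cap on the plate's +x corners. I'll fit the collar angle from the hoop and the flat from the D-shaped end.

```bash
cat >> h.py <<'E'
from scipy.optimize import minimize, least_squares
def dfit(n,im,c0,z=.112,ss=6):
    # fit the D-shaped end: image = mix of face and background colour, blurred
    u0,v0=proj(n,[[*c0,z]])[0].round().astype(int); k=7
    K,e,Rm=cam(n)
    g=(np.arange((2*k+1)*ss)+.5)/ss-k-.5
    U,V=np.meshgrid(u0+g,v0+g)
    ray=np.stack([(U-K[0,2])/K[0,0],(V-K[1,2])/K[1,1],np.ones_like(U)],-1)@Rm.T
    X=e+ray*((z-e[2])/ray[...,2])[...,None]
    T=im[v0-k:v0+k+1,u0-k:u0+k+1].astype(float)
    def model(c,a):
        x=X[...,0]-c[0];y=X[...,1]-c[1]
        M=((x*x+y*y<.015**2)&(x*np.cos(a)+y*np.sin(a)<.009)).astype(float)
        return M.reshape(2*k+1,ss,2*k+1,ss).mean((1,3))
    return T,X,model,(u0,v0,k,ss)
E
python3 - <<'E'
from h import *
for n in("top","side"):
    im=cv2.imread(f"pics/{n}0.png"); d=np.load(f"{n}0.npy"); P=cloud(n,d)
    c=np.array([.525,-.061]) if n=="top" else np.array([.5255,-.056])
    r=np.hypot(*(P[...,:2]-c).transpose(2,0,1)); z=P[...,2]
    m=(abs(z-.112)<.004)&(r<.022); print(n,"topface",m.sum(),P[m].mean(0))
    m=(abs(z-.070)<.007)&(r>.06)&(r<.135)&(P[...,1]<c[1]); q=P[m][:,:2]
    f=least_squares(lambda p:np.hypot(q[:,0]-p[0],q[:,1]-p[1])-p[2],[*q.mean(0),.03],loss='soft_l1',f_scale=.002).x
    print("hoop",m.sum(),f,"collar ang",np.arctan2(*(c-f[:2])[::-1]))
    m=(abs(z-.014)<.004)&(r>.03)
    # collar face outline centre
    m=(abs(z-.092)<.003)&(r<.034); print("collar face",m.sum(),cv2.minEnclosingCircle(P[m][:,:2].astype(np.float32)))
    T,X,model,_=dfit(n,im,c)
    np.set_printoptions(linewidth=200)
    print(T.mean(-1).round().astype(int)); print((T[...,2]-T[...,0]).round().astype(int))
E
```

```text
top topface 65 [ 0.52438192 -0.06214734  0.11145346]
hoop 139 [ 0.4832861  -0.14075357  0.02725602] collar ang 1.0888910642784817
collar face 172 ((0.5257968902587891, -0.06117354333400726), 0.02973063662648201)
[[119 135 159 176 174 173 172 172 174 177 173 172 165 172 175]
 [155 178 176 173 174 174 174 175 178 176 173 173 173 170 175]
 [179 176 176 176 177 173 147 150 151 147 151 175 174 176 174]
 [176 173 145 144 153 149 109 113 110 109 123 170 177 176 174]
 [177 168 100 112 125 127 131 134 132 133 135 152 171 175 175]
 [176 169 111 144 140 138 141 143 144 142 137 141 162 176 174]
 [177 170 108 144 141 138 141 142 142 141 137 140 159 177 174]
 [177 169  98 145 141 138 140 141 134 141 138 138 154 176 175]
 [177 169  87 124 142 139 141 142 132 142 138 140 162 176 175]
 [176 173 121  87 144 139 140 145 143 142 137 137 174 176 176]
 [177 179 172  87 114 131 142 146 145 141 121 140 178 176 177]
 [176 175 175 136  97  90 117 123 119 115 106 163 177 176 177]
 [178 175 177 176 156 119 106 114 110 134 148 178 175 176 175]
 [181 177 176 176 177 177 159 159 162 179 177 176 176 176 162]
 [148 
[... 1959 characters left out ...]
15 15 17 15 16 16  6  1  2]
 [16 17 17 18 15 18 17 15 15 15 17 12  2  1  6]
 [17 18 16 16 18 17 16 15 13 19 17 14  5  0  3]
 [17 19 16 16 12  7  4  4  7  7  8 13  9  1 -1]
 [17 16 16 15  6  1  1  0  2  1  1  6 10  5  0]
 [16 18 17 14  2  0  1  2  1  1  1  1  6  6  4]
 [16 12  8  4  1  2  0  0  1  1  0 -1  1  9  4]
 [ 3 -3 -1 -4 -2  1  1  2  0  1  0  1  1 -1 -1]
 [-6 -5 -5 -4 -1  4  0  1  0  2  1  2  1 -5 -5]
 [-5 -5 -6 -2  2  2 -1  2  2  3  1  0  0 -6 -7]
 [-5 -6 -5 -4  0  3  3  2  2  2  2  2  0 -4 -7]
 [-6 -6 -3 -4  3  4  3  2  2  2  2  3  1 -4 -7]
 [-6 -3 -3 -1  2  2  1  3  2  2  2  3 -1 -6 -7]
 [-6 -4 -3 -3  1  2  4  2  2  2  2  1 -2 -5 -6]
 [-6 -6 -3 -1  2  3  1  3  4  2  2 -6 -5 -6 -7]]
```

```bash
cat >> h.py <<'E'
def fit(n,im,c0):
    T,X,model,_=dfit(n,im,c0)
    if n=="top": Y=T[...,2]-T[...,0]; rows=slice(2,12); cols=slice(0,15)
    else: Y=T.mean(-1); rows=slice(1,9); cols=slice(2,11)
    def cost(p):
        M=model(p[:2],p[2]); M=cv2.GaussianBlur(M,(0,0),.4)[rows,cols].ravel()
        A=np.c_[M,np.ones(M.size)]; y=Y[rows,cols].ravel()
        s,*_=np.linalg.lstsq(A,y,rcond=None); return ((A@s-y)**2).mean()
    res=[]
    for a in np.arange(-.7,.71,.1):
        o=minimize(lambda q:cost([*q,a]),c0,method='Nelder-Mead',options=dict(initial_simplex=[[c0[0],c0[1]],[c0[0]+.003,c0[1]],[c0[0],c0[1]+.003]],xatol=1e-4))
        res.append((round(a,2),round(o.fun,3),*o.x.round(4)))
    return res
E
python3 - <<'E'
from h import *
for n in("top","side"):
    im=cv2.imread(f"pics/{n}0.png")
    for r in fit(n,im,np.array([.525,-.061])if n=="top" else np.array([.5255,-.057])): print(n,*r)
E
```

```text
top -0.7 1.762 0.5268 -0.0615
top -0.6 1.585 0.5267 -0.0614
top -0.5 1.413 0.5267 -0.0613
top -0.4 1.195 0.527 -0.0611
top -0.3 0.984 0.5271 -0.0611
top -0.2 0.78 0.5271 -0.0611
top -0.1 0.643 0.5273 -0.061
top -0.0 0.562 0.527 -0.0608
top 0.1 0.534 0.5273 -0.061
top 0.2 0.575 0.5272 -0.0609
top 0.3 0.701 0.5272 -0.0608
top 0.4 0.884 0.5272 -0.0609
top 0.5 1.109 0.5272 -0.0607
top 0.6 1.3 0.527 -0.0606
top 0.7 1.495 0.5271 -0.0603
side -0.7 39.388 0.526 -0.061
side -0.6 34.233 0.5267 -0.0608
side -0.5 27.197 0.5267 -0.0604
side -0.4 21.679 0.5271 -0.0602
side -0.3 17.29 0.5272 -0.0601
side -0.2 14.346 0.5274 -0.0602
side -0.1 15.62 0.5274 -0.0599
side -0.0 19.205 0.5279 -0.0595
side 0.1 29.247 0.5275 -0.0593
side 0.2 39.621 0.5269 -0.0591
side 0.3 48.135 0.5269 -0.0591
side 0.4 56.71 0.5268 -0.0585
side 0.5 62.83 0.5267 -0.0582
side 0.6 67.701 0.5262 -0.0577
side 0.7 70.136 0.5258 -0.0576
```

Request:
step_arm(
  moves=[
    [[2.2,-4.2,0,-0.14,8.76],[2.2,-4.2,0,-0.14,8.76],[2.2,-4.2,0,-0.14,8.76],[2.2,-4.2,0,-0.14,8.76],[2.2,-4.2,0,-0.14,8.76],[2.2,-4.2,0,-0.14,8.76],[2.2,-4.2,0,-0.14,8.76],[2.2,-4.2,0,-0.14,8.76],[2.2,-4.2,0,-0.14,8.76],[2.2,-4.2,0,-0.14,8.76]],
  ],
)

```text
clock: 1.1
tool_pos: [0.4015, 0.2283, 0.2266]
orientation: [-180.0, 0.0, -96.1]
force: [1.1, 1.4, 1.1]
opening: 0.0874
gripper_force: 0.0
```

Centre is (0.527,-0.0608), collar angle about 1.08 rad, and the flat near 0 ± 0.15 rad. The centre agrees in both cameras. Next I'll go over the collar.

Request:
step_arm(
  moves=[
    [[1.8,-4.1,0,-0.06,8.76],[1.8,-4.1,0,-0.06,8.76],[1.8,-4.1,0,-0.06,8.76],[1.8,-4.1,0,-0.06,8.76],[1.8,-4.1,0,-0.06,8.76],[1.8,-4.1,0,-0.06,8.76],[1.8,-4.3,0,-0.02,8.76],[0,0,-3,0,8.76],[0,0,-3,0,8.76],[0,0,0,0,8.76]],
  ],
)

```text
clock: 2.1
tool_pos: [0.5242, -0.0597, 0.1625]
orientation: [179.6, -0.2, -117.7]
force: [0.0, -0.0, -0.4]
opening: 0.0878
gripper_force: 0.0
```

Request:
step_arm(
  moves=[
    [[0,-0.15,-2,0,8.76],[0,0,-2,0,8.76],[0,0,-2,0,8.76],[0,0,-2,0,8.76],[0,0,-1.6,0,8.76],[0,0,-1,0,8.76],[0,0,0,0,8.76],[0,0,0,0,8.76]],
  ],
)

```text
clock: 2.9
tool_pos: [0.5279, -0.0601, 0.0615]
orientation: [-180.0, 0.0, -117.5]
force: [0.7, 0.6, 0.4]
opening: 0.0876
gripper_force: 0.0
```

Request:
step_arm(
  moves=[
    [[0,0,0,0,5.5],[0,0,0,0,5.5],[0,0,0,0,5.5],[0,0,0,0,5.5],[0,0,0,0,5.5],[0,0,0,0,5.5]],
  ],
)

```text
clock: 3.5
tool_pos: [0.5276, -0.0604, 0.0609]
orientation: [-180.0, 0.0, -117.6]
force: [0.8, -1.5, 2.4]
opening: 0.0592
gripper_force: 30.0
```

Run:
```python
from h import *
o=ctrl.get_obs(); print(o)
```

```text
{'clock': 3.5, 'joint_pos': array([ 1.46523213e+01,  1.69077520e+01, -2.94566738e+01,  2.51273595e-02,
       -4.35967044e+01, -4.22238447e+01]), 'qvel': array([-0.07269524,  0.05305761,  0.04645295, -0.0843697 , -0.02169105,
       -0.02471448]), 'tau': array([  0.84663833, -44.3976438 ,  20.43611348,   4.43724006,
        -0.15221025,   0.08008457]), 'tool_pos': array([ 0.52763845, -0.06041127,  0.06088503]), 'orientation': array([-1.79959565e+02,  1.32794142e-02, -1.17553327e+02]), 'force': array([ 0.80134915, -1.48587393,  2.36645791]), 'moment': array([-0.41561709, -0.36356739, -0.05058528]), 'gripper_force': 30.00040054321289, 'opening': 0.05923524721487984}
```

Gripped well centred, with only small side forces. Turning the collar clockwise to about 0.

Request:
step_arm(
  moves=[
    [[0,0,0,-0.05,5.5],[0,0,0,-0.12,5.5],[0,0,0,-0.12,5.5],[0,0,0,-0.12,5.5],[0,0,0,-0.12,5.5],[0,0,0,-0.12,5.5],[0,0,0,-0.12,5.5],[0,0,0,-0.12,5.5],[0,0,0,-0.12,5.5],[0,0,0,-0.05,5.5]],
  ],
)

```text
clock: 4.5
tool_pos: [0.5275, -0.0601, 0.0609]
orientation: [180.0, 0.0, -178.5]
force: [-0.2, 1.2, 3.8]
opening: 0.0599
gripper_force: 30.0
```

Run:
```python
from h import *
o=ctrl.get_obs(); print({k:np.round(o[k],3) for k in("tool_pos","orientation","force","moment","opening")},o['tau'][5])
```

```text
{'tool_pos': array([ 0.527, -0.06 ,  0.061]), 'orientation': array([ 1.79997e+02,  2.90000e-02, -1.78509e+02]), 'force': array([-0.168,  1.183,  3.768]), 'moment': array([ 0.42 , -0.002,  0.274]), 'opening': np.float64(0.06)} -0.3355238400399685
```

Moment z reads 0.27 N m while turning, so torque sensing works. Now I'll release, rise, turn 90° and shut the fingers over the lever's end.

Request:
step_arm(
  moves=[
    [[0,0,0,0,8.76],[0,0,0,0,8.76],[0,0,0,0,8.76],[0,0,4,0,8.76],[0,0,4,0.14,8.76],[0,0,2,0.14,0],[1.5,1.5,0,0.14,0],[1.5,1.5,0,0.14,0],[1.5,1.5,0,0.14,0],[1,1.2,0,0.14,0]],
  ],
)

```text
clock: 5.5
tool_pos: [0.5829, -0.0026, 0.1604]
orientation: [180.0, -0.0, -129.8]
force: [0.3, -0.1, -0.1]
opening: 0.053
gripper_force: 0.0
```

Request:
step_arm(
  moves=[
    [[0,0,0,0.14,0],[0,0,0,0.14,0],[0,0,0,0.14,0],[0,0,0,0.14,0],[0,0,0,0.14,0],[0,0,0,0,0]],
  ],
)

```text
clock: 6.1
tool_pos: [0.582, -0.0033, 0.1603]
orientation: [180.0, -0.0, -89.9]
force: [-0.4, 0.2, 0.9]
opening: 0.0052
gripper_force: 0.0
```

Run:
```python
from h import *
o=ctrl.get_obs(); print({k:np.round(o[k],4) for k in("tool_pos","orientation","force","moment","opening")})
out=[]
for n,(u0,v0,w,h) in {"top":(235,165,90,80),"side":(215,145,90,80)}.items():
    im,d=viewer.snapshot(n); cv2.imwrite(f"pics/{n}1.png",im); np.save(f"{n}1.npy",d)
    out.append(cv2.resize(im[v0:v0+h,u0:u0+w],None,fx=4.4,fy=4.4,interpolation=cv2.INTER_CUBIC))
cv2.imwrite("pics/crop1.png",np.hstack(out))
```

```text
{'tool_pos': array([ 0.582 , -0.0033,  0.1603]), 'orientation': array([ 1.799734e+02, -2.300000e-03, -8.989710e+01]), 'force': array([-0.3589,  0.1591,  0.8984]), 'moment': array([ 0.1179, -0.0232, -0.0086]), 'opening': np.float64(0.0052)}
```

View pics/crop1.png

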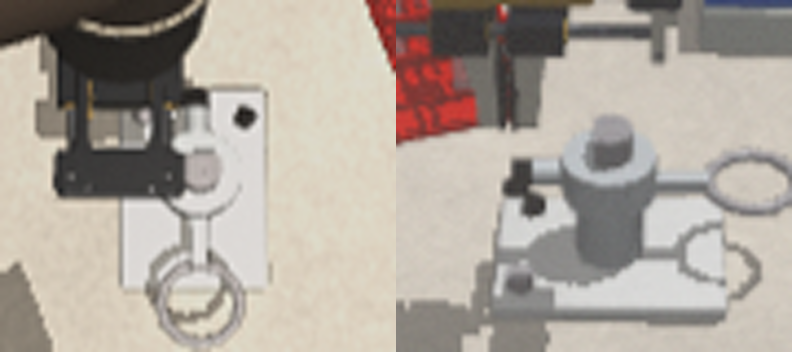

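The collar's arm and hoop now run straight toward −x and the boss toward +x, so the collar is near 0. In the side crop the lever's end is at (518,180). Lowering onto the lever.

Request:
step_arm(
  moves=[
    [[0,0,-2,0,0],[0,0,-1.5,0,0],[0,0,-0.8,0,0],[0,0,-0.4,0,0],[0,0,-0.3,0,0]],
  ],
)

```text
clock: 6.7
tool_pos: [0.5825, -0.0031, 0.1109]
orientation: [-180.0, 0.0, -90.1]
force: [-3.1, 2.4, 4.6]
opening: 0.0005
gripper_force: 2.4
```

Request:
step_arm(
  moves=[
    [[0,0,-0.3,0,0],[0,0,-0.3,0,0],[0,0,-0.2,0,0]],
  ],
)

```text
clock: 7.0
tool_pos: [0.5838, -0.0025, 0.1038]
orientation: [-179.8, 0.1, -90.0]
force: [0.5, 3.7, 5.1]
opening: 0.0004
gripper_force: 2.3
```

Request:
step_arm(
  moves=[
    [[0,0,-0.3,0,0],[0,0,-0.3,0,0],[0,0,-0.2,0,0]],
  ],
)

```text
clock: 7.3
tool_pos: [0.5827, -0.0031, 0.0947]
orientation: [-179.9, 0.0, -90.1]
force: [1.3, 2.9, 4.2]
opening: 0.0005
gripper_force: 1.8
```

Request:
step_arm(
  moves=[
    [[0,0,-0.3,0,0],[0,0,-0.3,0,0],[0,0,-0.1,0,0],[0,0,0,0,0]],
  ],
)

```text
clock: 7.7
tool_pos: [0.5818, -0.0036, 0.0871]
orientation: [179.9, -0.0, -90.1]
force: [0.1, 1.3, 1.5]
opening: 0.0002
gripper_force: 0.5
```

Request:
step_arm(
  moves=[
    [[0,0,-0.1,0,0],[0,0,0,0,0]],
  ],
)

```text
clock: 7.9
tool_pos: [0.5818, -0.0035, 0.0863]
orientation: [179.9, -0.0, -90.1]
force: [0.0, 1.2, 1.8]
opening: 0.0005
gripper_force: 0.8
```

Request:
step_arm(
  moves=[
    [[0,0,4,0,0],[0,0,3.5,-0.14,8.76],[-1.5,-1.5,0,-0.14,8.76],[-1.5,-1.5,0,-0.14,8.76],[-1.5,-1.5,0,-0.14,8.76],[-1,-1.2,0,-0.14,8.76],[0,0,0,-0.14,8.76],[0,0,0,-0.14,8.76],[0,0,0,-0.14,8.76],[0,0,0,-0.14,8.76]],
  ],
)

```text
clock: 8.9
tool_pos: [0.5263, -0.0607, 0.1611]
orientation: [180.0, -0.1, -162.6]
force: [-0.7, 0.1, -0.6]
opening: 0.0669
gripper_force: 0.0
```

Request:
step_arm(
  moves=[
    [[0,0,0,-0.14,8.76],[0,0,0,-0.14,8.76],[0,0,-2.5,0,8.76],[0,0,-2.5,0,8.76],[0,0,-2.5,0,8.76],[0,0,-2.5,0,8.76],[0,0,0,0,8.76],[0,0,0,0,8.76]],
  ],
)

```text
clock: 9.7
tool_pos: [0.5267, -0.0607, 0.0615]
orientation: [-180.0, -0.1, -178.3]
force: [-0.2, -0.8, -0.3]
opening: 0.0876
gripper_force: 0.0
```

Request:
step_arm(
  moves=[
    [[0,0,0,0,5.5],[0,0,0,0,5.5],[0,0,0,0,5.5],[0,0,0,0,5.5],[0,0,0,0,5.5],[0,0,0,0,5.5]],
  ],
)

```text
clock: 10.3
tool_pos: [0.5276, -0.0601, 0.0622]
orientation: [180.0, 0.1, -178.3]
force: [-1.8, 1.2, 5.9]
opening: 0.0597
gripper_force: 30.0
```

```bash
cat > m.py <<'E'
from plant import ctrl
o=ctrl.get_obs(); print(round(o['clock'],2),"yaw",round(o['orientation'][2]%360,2),"j6",round(o['joint_pos'][5],2),"Mz",round(o['moment'][2],3),"tau6",round(o['tau'][5],3),"F",o['force'].round(1),"pos",o['tool_pos'].round(4))
E
python3 m.py
```

```text
10.3 yaw 181.72 j6 -102.96 Mz -0.049 tau6 0.039 F [-1.8  1.2  5.9] pos [ 0.5276 -0.0601  0.0622]
```

Request:
step_arm(
  moves=[
    [[0,0,0,0.05,5.5],[0,0,0,0.05,5.5]],
  ],
)

```text
clock: 10.5
tool_pos: [0.5275, -0.0602, 0.0622]
orientation: [180.0, 0.0, -172.5]
force: [-2.0, 1.9, 6.7]
opening: 0.0597
gripper_force: 30.0
```

```bash
python3 m.py
```

```text
10.5 yaw 187.54 j6 -97.13 Mz -0.255 tau6 -0.627 F [-2.   1.9  6.7] pos [ 0.5275 -0.0602  0.0622]
```

Request:
step_arm(
  moves=[
    [[0,0,0,0.05,5.5]],
  ],
)

```text
clock: 10.6
tool_pos: [0.5275, -0.0602, 0.0622]
orientation: [180.0, 0.0, -169.6]
force: [-1.7, 1.6, 6.1]
opening: 0.0592
gripper_force: 30.0
```

```bash
python3 m.py
```

```text
10.6 yaw 190.41 j6 -94.26 Mz -0.258 tau6 -0.569 F [-1.7  1.6  6.1] pos [ 0.5275 -0.0602  0.0622]
```

Request:
step_arm(
  moves=[
    [[0,0,0,0.05,5.5]],
  ],
)

```text
clock: 10.7
tool_pos: [0.5275, -0.0602, 0.0621]
orientation: [180.0, 0.0, -166.7]
force: [-1.1, 1.4, 5.9]
opening: 0.0592
gripper_force: 30.0
```

```bash
python3 m.py
```

```text
10.7 yaw 193.27 j6 -91.4 Mz -0.257 tau6 -0.567 F [-1.1  1.4  5.9] pos [ 0.5275 -0.0602  0.0621]
```

Request:
step_arm(
  moves=[
    [[0,0,0,0.05,5.5]],
  ],
)

```text
clock: 10.8
tool_pos: [0.5275, -0.0602, 0.0622]
orientation: [-180.0, 0.0, -163.9]
force: [-1.7, 1.0, 5.6]
opening: 0.0589
gripper_force: 30.0
```

```bash
python3 m.py
```

```text
10.8 yaw 196.13 j6 -88.53 Mz -0.23 tau6 -0.566 F [-1.7  1.   5.6] pos [ 0.5275 -0.0602  0.0622]
```

Request:
step_arm(
  moves=[
    [[0,0,0,0.03,5.5]],
  ],
)

```text
clock: 10.9
tool_pos: [0.5275, -0.0602, 0.0622]
orientation: [-180.0, 0.0, -162.2]
force: [-0.9, 1.3, 5.9]
opening: 0.0595
gripper_force: 30.0
```

```bash
python3 m.py
```

```text
10.9 yaw 197.85 j6 -86.82 Mz -0.304 tau6 0.018 F [-0.9  1.3  5.9] pos [ 0.5275 -0.0602  0.0622]
```

Request:
step_arm(
  moves=[
    [[0,0,0,0.03,5.5]],
  ],
)

```text
clock: 11.0
tool_pos: [0.5275, -0.0602, 0.0621]
orientation: [-180.0, 0.0, -160.5]
force: [-1.8, 1.8, 6.4]
opening: 0.0596
gripper_force: 30.0
```

```bash
python3 m.py
```

```text
11.0 yaw 199.53 j6 -85.14 Mz -0.234 tau6 -0.213 F [-1.8  1.8  6.4] pos [ 0.5275 -0.0602  0.0621]
```

Request:
step_arm(
  moves=[
    [[0,0,0,0.03,5.5]],
  ],
)

```text
clock: 11.1
tool_pos: [0.5276, -0.0602, 0.0622]
orientation: [-180.0, 0.0, -158.8]
force: [-1.9, 1.1, 5.8]
opening: 0.0594
gripper_force: 30.0
```

```bash
python3 m.py
```

```text
11.1 yaw 201.24 j6 -83.42 Mz -0.313 tau6 -0.222 F [-1.9  1.1  5.8] pos [ 0.5276 -0.0602  0.0622]
```

Request:
step_arm(
  moves=[
    [[0,0,0,0.03,5.5]],
  ],
)

```text
clock: 11.2
tool_pos: [0.5276, -0.0603, 0.0622]
orientation: [-180.0, 0.0, -157.0]
force: [-1.5, 0.7, 6.1]
opening: 0.0595
gripper_force: 30.0
```

```bash
python3 m.py
```

```text
11.2 yaw 202.96 j6 -81.71 Mz -0.256 tau6 -0.199 F [-1.5  0.7  6.1] pos [ 0.5276 -0.0603  0.0622]
```

Request:
step_arm(
  moves=[
    [[0,0,0,0.03,5.5]],
  ],
)

```text
clock: 11.3
tool_pos: [0.5276, -0.0603, 0.0622]
orientation: [-180.0, 0.0, -155.3]
force: [-0.9, 0.1, 5.5]
opening: 0.0592
gripper_force: 30.0
```

```bash
python3 m.py
```

```text
11.3 yaw 204.68 j6 -79.99 Mz -0.331 tau6 -0.168 F [-0.9  0.1  5.5] pos [ 0.5276 -0.0603  0.0622]
```

Request:
step_arm(
  moves=[
    [[0,0,0,0.03,5.5]],
  ],
)

```text
clock: 11.4
tool_pos: [0.5276, -0.0602, 0.0621]
orientation: [-180.0, 0.0, -153.6]
force: [-1.5, 0.9, 5.4]
opening: 0.0593
gripper_force: 30.0
```

```bash
python3 m.py
```

```text
11.4 yaw 206.39 j6 -78.28 Mz -0.36 tau6 -0.129 F [-1.5  0.9  5.4] pos [ 0.5276 -0.0602  0.0621]
```

Request:
step_arm(
  moves=[
    [[0,0,0,0.03,5.5]],
  ],
)

```text
clock: 11.5
tool_pos: [0.5276, -0.0603, 0.0621]
orientation: [-180.0, 0.0, -151.9]
force: [-1.4, 0.2, 4.7]
opening: 0.0596
gripper_force: 30.0
```

```bash
python3 m.py
```

```text
11.5 yaw 208.11 j6 -76.56 Mz -0.404 tau6 -0.083 F [-1.4  0.2  4.7] pos [ 0.5276 -0.0603  0.0621]
```

Request:
step_arm(
  moves=[
    [[0,0,0,0.03,5.5]],
  ],
)

```text
clock: 11.6
tool_pos: [0.5276, -0.0603, 0.0621]
orientation: [-180.0, 0.1, -150.2]
force: [-0.9, 0.6, 5.8]
opening: 0.0594
gripper_force: 30.0
```

```bash
python3 m.py
```

```text
11.6 yaw 209.82 j6 -74.84 Mz -0.433 tau6 -0.026 F [-0.9  0.6  5.8] pos [ 0.5276 -0.0603  0.0621]
```

A stiff ramp begins at about yaw 203 and reaches 0.40 N m at 208°. Sweeping the other way.

Request:
step_arm(
  moves=[
    [[0,0,0,-0.1,5.5],[0,0,0,-0.12,5.5],[0,0,0,-0.12,5.5],[0,0,0,-0.12,5.5],[0,0,0,-0.12,5.5],[0,0,0,-0.03,5.5]],
  ],
)

```text
clock: 12.2
tool_pos: [0.5275, -0.0601, 0.0621]
orientation: [180.0, 0.0, 174.6]
force: [-2.4, 1.4, 6.1]
opening: 0.0597
gripper_force: 30.0
```

```bash
python3 m.py
```

```text
12.2 yaw 174.62 j6 -110.06 Mz 0.291 tau6 -0.92 F [-2.4  1.4  6.1] pos [ 0.5275 -0.0601  0.0621]
```

Request:
step_arm(
  moves=[
    [[0,0,0,-0.03,5.5],[0,0,0,-0.03,5.5]],
  ],
)

```text
clock: 12.4
tool_pos: [0.5275, -0.0601, 0.0622]
orientation: [180.0, 0.0, 171.4]
force: [-2.0, 1.9, 5.7]
opening: 0.0594
gripper_force: 30.0
```

```bash
python3 m.py
```

```text
12.4 yaw 171.37 j6 -113.32 Mz 0.309 tau6 0.216 F [-2.   1.9  5.7] pos [ 0.5275 -0.0601  0.0622]
```

Request:
step_arm(
  moves=[
    [[0,0,0,-0.03,5.5],[0,0,0,-0.03,5.5]],
  ],
)

```text
clock: 12.6
tool_pos: [0.5275, -0.06, 0.0621]
orientation: [180.0, 0.0, 167.9]
force: [-1.8, 2.0, 6.3]
opening: 0.0596
gripper_force: 30.0
```

```bash
python3 m.py
```

```text
12.6 yaw 167.94 j6 -116.75 Mz 0.324 tau6 0.166 F [-1.8  2.   6.3] pos [ 0.5275 -0.06    0.0621]
```

Request:
step_arm(
  moves=[
    [[0,0,0,-0.03,5.5]],
  ],
)

```text
clock: 12.7
tool_pos: [0.5276, -0.06, 0.0621]
orientation: [180.0, 0.0, 166.2]
force: [-2.6, 3.3, 5.4]
opening: 0.0598
gripper_force: 30.0
```

```bash
python3 m.py
```

```text
12.7 yaw 166.22 j6 -118.47 Mz 0.394 tau6 0.127 F [-2.6  3.3  5.4] pos [ 0.5276 -0.06    0.0621]
```

Request:
step_arm(
  moves=[
    [[0,0,0,-0.03,5.5]],
  ],
)

```text
clock: 12.8
tool_pos: [0.5276, -0.06, 0.0621]
orientation: [180.0, 0.0, 164.5]
force: [-2.0, 3.1, 6.9]
opening: 0.06
gripper_force: 30.0
```

```bash
python3 m.py
```

```text
12.8 yaw 164.51 j6 -120.18 Mz 0.403 tau6 0.081 F [-2.   3.1  6.9] pos [ 0.5276 -0.06    0.0621]
```

tau6 readings mirror each other well, giving a centre at yaw 186.3°. I'll recheck the first side in case the lever got pushed back.

Request:
step_arm(
  moves=[
    [[0,0,0,0.1,5.5],[0,0,0,0.12,5.5],[0,0,0,0.12,5.5],[0,0,0,0.12,5.5],[0,0,0,0.12,5.5],[0,0,0,0.03,5.5],[0,0,0,0.03,5.5],[0,0,0,0.03,5.5]],
  ],
)

```text
clock: 13.6
tool_pos: [0.5276, -0.0602, 0.0621]
orientation: [-180.0, 0.0, -157.0]
force: [-0.9, 0.9, 6.6]
opening: 0.0595
gripper_force: 30.0
```

```bash
python3 m.py
```

```text
13.6 yaw 202.96 j6 -81.71 Mz -0.319 tau6 -0.194 F [-0.9  0.9  6.6] pos [ 0.5276 -0.0602  0.0621]
```

Request:
step_arm(
  moves=[
    [[0,0,0,0.03,5.5]],
  ],
)

```text
clock: 13.7
tool_pos: [0.5276, -0.0603, 0.0621]
orientation: [-180.0, 0.0, -155.3]
force: [-1.6, 0.2, 6.3]
opening: 0.0594
gripper_force: 30.0
```

```bash
python3 m.py
```

```text
13.7 yaw 204.67 j6 -79.99 Mz -0.345 tau6 -0.168 F [-1.6  0.2  6.3] pos [ 0.5276 -0.0603  0.0621]
```

Request:
step_arm(
  moves=[
    [[0,0,0,0.03,5.5]],
  ],
)

```text
clock: 13.8
tool_pos: [0.5276, -0.0603, 0.0621]
orientation: [-180.0, 0.0, -153.6]
force: [-1.4, 0.5, 5.5]
opening: 0.0594
gripper_force: 30.0
```

```bash
python3 m.py
```

```text
13.8 yaw 206.39 j6 -78.27 Mz -0.366 tau6 -0.129 F [-1.4  0.5  5.5] pos [ 0.5276 -0.0603  0.0621]
```

Request:
step_arm(
  moves=[
    [[0,0,0,0.03,5.5]],
  ],
)

```text
clock: 13.9
tool_pos: [0.5276, -0.0603, 0.0621]
orientation: [-180.0, 0.0, -151.9]
force: [-0.7, 0.2, 5.5]
opening: 0.0598
gripper_force: 30.0
```

```bash
python3 m.py
```

```text
13.9 yaw 208.1 j6 -76.56 Mz -0.388 tau6 -0.083 F [-0.7  0.2  5.5] pos [ 0.5276 -0.0603  0.0621]
```

Repeatable, so the lever was not pushed back. Now go to the centre and check the grip's backlash/compliance by reversing in small steps.

Request:
step_arm(
  moves=[
    [[0,0,0,-0.1,5.5],[0,0,0,-0.1,5.5],[0,0,0,-0.1,5.5],[0,0,0,-0.1,5.5],[0,0,0,0,5.5]],
  ],
)

```text
clock: 14.4
tool_pos: [0.5275, -0.0601, 0.0622]
orientation: [180.0, 0.0, -175.0]
force: [-1.8, 1.7, 5.8]
opening: 0.06
gripper_force: 30.0
```

```bash
python3 m.py
```

```text
14.4 yaw 184.96 j6 -99.72 Mz -0.256 tau6 -0.972 F [-1.8  1.7  5.8] pos [ 0.5275 -0.0601  0.0622]
```

Request:
step_arm(
  moves=[
    [[0,0,0,0.01,5.5]],
  ],
)

```text
clock: 14.5
tool_pos: [0.5275, -0.0601, 0.0621]
orientation: [180.0, 0.0, -174.3]
force: [-1.6, 1.6, 6.8]
opening: 0.0592
gripper_force: 30.0
```

```bash
python3 m.py
```

```text
14.5 yaw 185.7 j6 -98.97 Mz -0.264 tau6 -0.157 F [-1.6  1.6  6.8] pos [ 0.5275 -0.0601  0.0621]
```

Request:
step_arm(
  moves=[
    [[0,0,0,0.01,5.5]],
  ],
)

```text
clock: 14.6
tool_pos: [0.5275, -0.0601, 0.0621]
orientation: [180.0, 0.0, -173.7]
force: [-1.0, 2.3, 6.9]
opening: 0.0599
gripper_force: 30.0
```

```bash
python3 m.py
```

```text
14.6 yaw 186.3 j6 -98.37 Mz -0.262 tau6 0.068 F [-1.   2.3  6.9] pos [ 0.5275 -0.0601  0.0621]
```

Request:
step_arm(
  moves=[
    [[0,0,0,0.01,5.5]],
  ],
)

```text
clock: 14.7
tool_pos: [0.5275, -0.0601, 0.0621]
orientation: [180.0, 0.0, -173.1]
force: [-2.3, 2.1, 6.2]
opening: 0.0598
gripper_force: 30.0
```

```bash
python3 m.py
```

```text
14.7 yaw 186.88 j6 -97.79 Mz -0.202 tau6 0.086 F [-2.3  2.1  6.2] pos [ 0.5275 -0.0601  0.0621]
```

The grip is rigid with negligible lag. Set the collar to 186.3°, release, and go over the lever's end.

Request:
step_arm(
  moves=[
    [[0,0,0,-0.01,5.5],[0,0,0,0,8.76],[0,0,0,0,8.76],[0,0,0,0,8.76],[0,0,4,0,8.76],[0,0,4,0.14,8.76],[0,0,2,0.14,0],[1.6,2,0,0.14,0],[1.6,2,0,0.14,0],[1.6,2.2,0,0.14,0]],
  ],
)

```text
clock: 15.7
tool_pos: [0.5756, 0.0021, 0.1618]
orientation: [-180.0, 0.0, -133.3]
force: [-0.6, 0.3, -0.7]
opening: 0.0611
gripper_force: 0.0
```

Request:
step_arm(
  moves=[
    [[0,0,0,0.14,0],[0,0,0,0.14,0],[0,0,0,0.14,0],[0,0,0,0.14,0],[0,0,0,0.14,0],[0,0,0,0.14,0],[0,0,0,0.02,0],[0,0,0,0,0]],
  ],
)

```text
clock: 16.5
tool_pos: [0.5751, 0.0016, 0.1614]
orientation: [180.0, -0.0, -84.5]
force: [0.0, -0.8, 1.0]
opening: 0.0017
gripper_force: 0.0
```

Request:
step_arm(
  moves=[
    [[0,0,-2.5,0,0],[0,0,-2.5,0,0],[0,0,-1.5,0,0],[0,0,-0.5,0,0],[0,0,0,0,0]],
  ],
)

```text
clock: 17.0
tool_pos: [0.5749, 0.0015, 0.091]
orientation: [179.9, -0.0, -84.4]
force: [-0.1, 0.7, 0.1]
opening: 0.0005
gripper_force: 0.0
```

Request:
step_arm(
  moves=[
    [[0,0,-0.2,0,0],[0,0,-0.2,0,0],[0,0,0,0,0]],
  ],
)

```text
clock: 17.3
tool_pos: [0.5754, 0.0018, 0.088]
orientation: [-180.0, 0.0, -84.3]
force: [0.2, 0.2, -0.0]
opening: 0.0005
gripper_force: 0.0
```

Request:
step_arm(
  moves=[
    [[0,0,-0.15,0,0],[0,0,0,0,0]],
  ],
)

```text
clock: 17.5
tool_pos: [0.5755, 0.0018, 0.0864]
orientation: [-180.0, 0.0, -84.3]
force: [0.2, 0.6, 0.3]
opening: 0.0005
gripper_force: 0.4
```

Request:
step_arm(
  moves=[
    [[0,0,-0.15,0,0],[0,0,0,0,0]],
  ],
)

```text
clock: 17.7
tool_pos: [0.5756, 0.0019, 0.0848]
orientation: [-180.0, 0.0, -84.3]
force: [-0.3, 1.5, 2.7]
opening: 0.0002
gripper_force: 1.1
```

Request:
step_arm(
  moves=[
    [[0,0,-0.1,0,0],[0,0,0,0,0]],
  ],
)

```text
clock: 17.9
tool_pos: [0.5755, 0.002, 0.0837]
orientation: [-180.0, 0.0, -84.3]
force: [-1.0, 2.1, 2.4]
opening: 0.0006
gripper_force: 1.2
```

Request:
step_arm(
  moves=[
    [[0,0,-0.1,0,0],[0,0,0,0,0]],
  ],
)

```text
clock: 18.1
tool_pos: [0.5755, 0.0019, 0.0826]
orientation: [-180.0, 0.0, -84.3]
force: [0.5, 1.9, 3.9]
opening: 0.0003
gripper_force: 1.3
```

Request:
step_arm(
  moves=[
    [[0,0,-0.1,0,0],[0,0,0,0,0]],
  ],
)

```text
clock: 18.3
tool_pos: [0.5755, 0.0019, 0.0818]
orientation: [-180.0, 0.0, -84.3]
force: [-0.1, 2.1, 3.4]
opening: 0.0005
gripper_force: 2.2
```

Request:
step_arm(
  moves=[
    [[0,0,-0.05,0,0],[0,0,0,0,0]],
  ],
)

```text
clock: 18.5
tool_pos: [0.5756, 0.0019, 0.0814]
orientation: [-180.0, 0.0, -84.3]
force: [-0.7, 2.8, 5.0]
opening: 0.0005
gripper_force: 2.9
```

Request:
step_arm(
  moves=[
    [[0,0,-0.05,0,0],[0,0,0,0,0]],
  ],
)

```text
clock: 18.7
tool_pos: [0.5756, 0.0019, 0.081]
orientation: [-180.0, 0.0, -84.3]
force: [-2.6, 3.7, 7.2]
opening: 0.0004
gripper_force: 3.4
```

Lever has met the flat near level. Increasing gently.

Request:
step_arm(
  moves=[
    [[0,0,-0.1,0,0],[0,0,0,0,0]],
  ],
)

```text
clock: 18.9
tool_pos: [0.5757, 0.0019, 0.0802]
orientation: [-179.9, 0.0, -84.3]
force: [-0.6, 3.3, 7.6]
opening: 0.0005
gripper_force: 4.1
```

Request:
step_arm(
  moves=[
    [[0,0,-0.05,0,0],[0,0,0,0,0]],
  ],
)

```text
clock: 19.1
tool_pos: [0.5758, 0.0019, 0.0799]
orientation: [-179.9, 0.0, -84.3]
force: [-1.7, 3.2, 10.0]
opening: 0.0008
gripper_force: 4.8
```

Request:
step_arm(
  moves=[
    [[0,0,-0.05,0,0],[0,0,0,0,0]],
  ],
)

```text
clock: 19.3
tool_pos: [0.5758, 0.0018, 0.0796]
orientation: [-179.9, -0.0, -84.3]
force: [-0.9, 3.1, 11.1]
opening: 0.0006
gripper_force: 5.3
```

Request:
step_arm(
  moves=[
    [[0,0,-0.1,0,0],[0,0,0,0,0]],
  ],
)

```text
clock: 19.5
tool_pos: [0.576, 0.0018, 0.0788]
orientation: [-179.9, -0.0, -84.3]
force: [-2.4, 2.9, 11.6]
opening: 0.0004
gripper_force: 6.0
```

Request:
step_arm(
  moves=[
    [[0,0,-0.1,0,0],[0,0,0,0,0]],
  ],
)

```text
clock: 19.7
tool_pos: [0.5761, 0.0017, 0.078]
orientation: [-179.9, -0.0, -84.3]
force: [-2.7, 2.4, 13.5]
opening: 0.0004
gripper_force: 6.9
```

Request:
step_arm(
  moves=[
    [[0,0,-0.05,0,0],[0,0,0,0,0]],
  ],
)

```text
clock: 19.9
tool_pos: [0.5762, 0.0017, 0.0777]
orientation: [-179.9, -0.0, -84.3]
force: [-2.5, 2.0, 14.8]
opening: 0.0003
gripper_force: 7.6
```

Request:
step_arm(
  moves=[
    [[0,0,-0.1,0,0],[0,0,0,0,0]],
  ],
)

```text
clock: 20.1
tool_pos: [0.5763, 0.0017, 0.077]
orientation: [-179.9, -0.0, -84.3]
force: [-3.3, 2.1, 16.8]
opening: 0.0003
gripper_force: 8.3
```

Request:
step_arm(
  moves=[
    [[0,0,-0.1,0,0],[0,0,0,0,0]],
  ],
)

```text
clock: 20.3
tool_pos: [0.5765, 0.0016, 0.0762]
orientation: [-179.8, -0.0, -84.3]
force: [-3.8, 1.3, 18.2]
opening: 0.0002
gripper_force: 9.2
```

Request:
step_arm(
  moves=[
    [[0,0,-0.05,0,0],[0,0,0,0,0]],
  ],
)

```text
clock: 20.5
tool_pos: [0.5766, 0.0015, 0.0759]
orientation: [-179.8, -0.0, -84.3]
force: [-3.1, 1.3, 19.0]
opening: 0.0006
gripper_force: 9.8
```

Request:
step_arm(
  moves=[
    [[0,0,-0.06,0,0],[0,0,0,0,0],[0,0,0,0,0]],
  ],
)

```text
clock: 20.8
tool_pos: [0.5767, 0.0015, 0.0755]
orientation: [-179.8, -0.0, -84.3]
force: [-3.5, 1.0, 20.0]
opening: 0.0006
gripper_force: 10.4
```

Request:
step_arm(
  moves=[
    [[0,0,0.3,0,0],[0,0,0,0,0]],
  ],
)

```text
clock: 21.0
tool_pos: [0.5764, 0.0015, 0.0776]
orientation: [-179.8, -0.0, -84.3]
force: [-1.2, 1.8, 12.2]
opening: 0.0001
gripper_force: 6.8
```

Request:
step_arm(
  moves=[
    [[0,0,0.2,0,0],[0,0,0,0,0]],
  ],
)

```text
clock: 21.2
tool_pos: [0.5763, 0.0015, 0.079]
orientation: [-179.9, -0.0, -84.3]
force: [0.4, 0.7, 9.6]
opening: 0.0002
gripper_force: 4.4
```

Request:
step_arm(
  moves=[
    [[0,0,0.1,0,0],[0,0,0,0,0]],
  ],
)

```text
clock: 21.4
tool_pos: [0.5762, 0.0015, 0.0797]
orientation: [-179.9, -0.0, -84.3]
force: [1.4, 0.3, 6.2]
opening: 0.0005
gripper_force: 3.3
```

Request:
step_arm(
  moves=[
    [[0,0,0.5,0,0],[0,0,4,0,0],[0,0,4,0,0],[-3,4,5,0,0],[-3,4,5,0,0],[-4,3,2,0,0],[-4,3,2,0,0],[-4,3,0,0,0],[-4,3,0,0,0],[0,0,0,0,0]],
  ],
)

```text
clock: 22.4
tool_pos: [0.3743, 0.1762, 0.2718]
orientation: [180.0, 0.1, -84.0]
force: [0.3, -0.3, 0.0]
opening: 0.0003
gripper_force: 0.0
```

Run:
```python
from h import *
out=[]
for n,(u0,v0,w,h) in {"top":(240,165,84,80),"side":(220,145,84,80)}.items():
    im,d=viewer.snapshot(n); cv2.imwrite(f"pics/{n}2.png",im); np.save(f"{n}2.npy",d)
    out.append(cv2.resize(im[v0:v0+h,u0:u0+w],None,fx=4.7,fy=4.7,interpolation=cv2.INTER_CUBIC))
    P=cloud(n,d)[v0:v0+h,u0:u0+w]; c=im[v0:v0+h,u0:u0+w].astype(int)
    m=(c.max(-1)<60)&(P[...,2]>.055)&(P[...,2]<.1)&(P[...,0]>.56); q=P[m]; print(n,np.round(q[np.argsort(q[:,1])][::3],3).tolist())
cv2.imwrite("pics/crop2.png",np.hstack(out))
```

```text
top [[0.58, -0.062, 0.085], [0.58, -0.059, 0.087], [0.579, -0.056, 0.089], [0.584, -0.05, 0.079], [0.581, -0.047, 0.081], [0.578, -0.044, 0.081], [0.581, -0.038, 0.079], [0.577, -0.035, 0.082], [0.577, -0.028, 0.082], [0.581, -0.025, 0.079], [0.582, -0.019, 0.076], [0.578, -0.016, 0.08], [0.577, -0.013, 0.083], [0.581, -0.01, 0.081], [0.581, -0.007, 0.08], [0.575, -0.004, 0.079], [0.58, -0.003, 0.082], [0.58, -0.0, 0.082], [0.577, 0.003, 0.084], [0.581, 0.006, 0.078]]
side []
```

View pics/crop2.png

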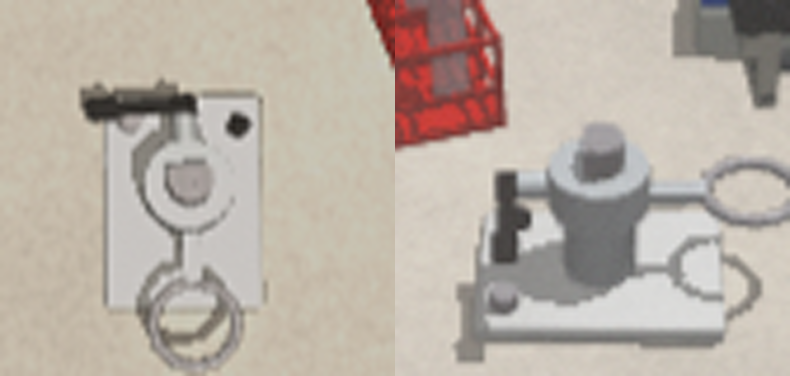

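The lever now lies level (z about 0.081 along its length), and the nut and cap are undisturbed. I'll check the collar angle against the flat from this unobstructed view.

Run:
```python
from h import *
for n,c in(("top",np.array([.527,-.061])),("side",np.array([.527,-.060]))):
  for k in(0,2):
    im=cv2.imread(f"pics/{n}{k}.png"); d=np.load(f"{n}{k}.npy"); P=cloud(n,d)
    r=np.hypot(*(P[...,:2]-c).transpose(2,0,1)); z=P[...,2]
    a=np.arctan2(P[...,1]-c[1],P[...,0]-c[0]); dirn=(-1.0 if k==0 else 0)-0 
    back=np.arctan2(-np.sin(1.07),-np.cos(1.07)) if k==0 else np.pi
    da=np.abs((a-back+np.pi)%(2*np.pi)-np.pi)
    m=(abs(z-.070)<.008)&(r>.058)&(r<.13)&(da<.7); q=P[m][:,:2]
    f=least_squares(lambda p:np.hypot(q[:,0]-p[0],q[:,1]-p[1])-.025,q.mean(0),loss='soft_l1',f_scale=.002).x
    print(n,k,"hoop",m.sum(),f.round(4),np.hypot(*(f-c)).round(4),"ang",np.arctan2(*(c-f)[::-1]).round(3))
  res=fit(n,im,c); print([(x[0],x[1]) for x in res if abs(x[0])<.45])
```

```text
top 0 hoop 147 [ 0.4835 -0.1405] 0.0906 ang 1.07
top 2 hoop 149 [ 0.436  -0.0657] 0.0911 ang 0.052
[(np.float64(-0.4), np.float64(1.594)), (np.float64(-0.3), np.float64(1.31)), (np.float64(-0.2), np.float64(1.066)), (np.float64(-0.1), np.float64(0.854)), (np.float64(-0.0), np.float64(0.759)), (np.float64(0.1), np.float64(0.779)), (np.float64(0.2), np.float64(0.875)), (np.float64(0.3), np.float64(1.037)), (np.float64(0.4), np.float64(1.28))]
side 0 hoop 118 [ 0.4845 -0.1376] 0.0885 ang 1.07
side 2 hoop 149 [ 0.4375 -0.0622] 0.0896 ang 0.024
[(np.float64(-0.4), np.float64(16.164)), (np.float64(-0.3), np.float64(9.78)), (np.float64(-0.2), np.float64(7.973)), (np.float64(-0.1), np.float64(10.751)), (np.float64(-0.0), np.float64(15.162)), (np.float64(0.1), np.float64(23.957)), (np.float64(0.2), np.float64(33.388)), (np.float64(0.3), np.float64(39.884)), (np.float64(0.4), np.float64(45.91))]
```

```bash
python3 -c "
from plant import close_job; print(close_job())"
```

```text
the job is handed in; nothing more can be done
None
```

I turned the collar until its set screw faced the flat, centring it by feel between the two stops, then pressed the lever to about 20 N. It now rests level on the flat and the job is handed in. The press may have turned the collar by a few hundredths of a radian. One camera's fit of the flat read about 0.2 rad off, against the feel and the other camera.

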